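Start the gel run under the guarded toggle

TASK

Start the gel run in the tank that has its safety lid on: at the switch straight in front of that tank, lift the hinged guard with a fingertip, push the toggle beneath it over to on (away from the operator) while the guard is up, then draw the finger away so that the guard drops fully shut over it. Leave the other tank's switch and its guard as they are, work gently, and do not shift or pick up anything that stands around.

Things in the scene. Friction and masses are not known exactly. Their poses are not given: they have to be found in the camera images.
- unit: Gel electrophoresis unit, cream plastic case fixed to the bench, 300 (x) x 270 (y) x 75 mm. Origin: centre of its underside, on the bench; +x points away from the operator and robot, +y to their left, z up; turned up to 0.3 rad about z. Front part, x -150 to -10 mm: flat control deck, top at z = 75 mm. Behind it two docks side by side, each with a clear tank, rim 13 mm, lid grip 30 mm above the deck.
- deck (a point): Middle of the deck's top (unit x = -80, y = 0, z = 75 mm). On the deck stand two identical guarded toggle switches, one straight in front of each dock, at unit y = +62.5 mm (left) and -62.5 mm (right); each feeds the tank behind it. Between them a flat display and keys.
- tank_lidded: The tank that is ready to run: clear tank 150 x 112 x 66 mm with its clear safety lid (156 x 118 mm, two black ribs and a black grip block 22 x 60 x 12 mm in the middle) on. Latched in one of the docks, left or right (x = 72 mm, y = +62.5 or -62.5 mm of the unit). Origin: centre of its underside; axes as the unit's.
- tank_open: The other tank, the same but empty and without a lid, in the other dock. Origin: centre of its underside; axes as the unit's.
- guard_left (a joint): Hinged guard over the left toggle, rad: 0 = shut, grows as the guard swings up and back, stop at 1.6. A light spring and its weight (about 0.25 N at the tab) drop it shut from any angle as soon as nothing holds it up.
- guard_left_hinge (a point): Middle of the left guard's hinge line, which is parallel to the unit's y, at unit x = -60, y = +62.5 mm, 10 mm above the deck. The guard is an aluminium cover 34 mm wide, closed at front, top and sides, its top 44 mm above the deck, its front face at unit x = -109 mm; bottom edges of the sides 7 mm above the deck.
- guard_left_tab (a point): Middle of the front edge of the left guard's finger tab (moves with the guard); shut: unit x = -117, y = +62.5 mm, 22 mm above the deck. The tab, 2.5 mm thick and as wide as the guard, sticks out 8 mm to the front, 20 mm free height below, room for a forward-leaning fingertip; 33 mm of free deck in front. Polished: a raised tab slides easily along the finger that holds it up.
- toggle_left (a joint): Left toggle, rad: 0 = off, leaning 0.35 rad towards the operator; 0.70 = on, leaning 0.35 rad away from the operator (unit +x). It snaps over past its middle at 0.35 and stays; about 2 to 3 N at the tip.
- toggle_left_tip (a point): Tip of the left toggle's steel bat lever (moves with it), 32 mm from its pivot at unit x = -88, y = +62.5 mm, 6 mm above the deck. Off: tip at unit x = -99 mm; on: x = -77 mm; both 36 mm above the deck. Lever 8 mm thick near the tip, 5 mm lower down; nut and bushing at its foot 18 mm across, 6 mm high.
- guard_right (a joint): Hinged guard over the right toggle, rad: 0 = shut, grows as the guard swings up and back, stop at 1.6. A light spring and its weight (about 0.25 N at the tab) drop it shut from any angle as soon as nothing holds it up.
- guard_right_hinge (a point): Middle of the right guard's hinge line, which is parallel to the unit's y, at unit x = -60, y = -62.5 mm, 10 mm above the deck. The guard is an aluminium cover 34 mm wide, closed at front, top and sides, its top 44 mm above the deck, its front face at unit x = -109 mm; bottom edges of the sides 7 mm above the deck.
- guard_right_tab (a point): Middle of the front edge of the right guard's finger tab (moves with the guard); shut: unit x = -117, y = -62.5 mm, 22 mm above the deck. The tab, 2.5 mm thick and as wide as the guard, sticks out 8 mm to the front, 20 mm free height below, room for a forward-leaning fingertip; 33 mm of free deck in front. Polished: a raised tab slides easily along the finger that holds it up.
- toggle_right (a joint): Right toggle, rad: 0 = off, leaning 0.35 rad towards the operator; 0.70 = on, leaning 0.35 rad away from the operator (unit +x). It snaps over past its middle at 0.35 and stays; about 2 to 3 N at the tip.
- toggle_right_tip (a point): Tip of the right toggle's steel bat lever (moves with it), 32 mm from its pivot at unit x = -88, y = -62.5 mm, 6 mm above the deck. Off: tip at unit x = -99 mm; on: x = -77 mm; both 36 mm above the deck. Lever 8 mm thick near the tip, 5 mm lower down; nut and bushing at its foot 18 mm across, 6 mm high.
- dye_bottle: Small white-capped bottle, 22 mm diameter, 40 mm high, loose, standing on the deck near its rear between the two guards. Origin: centre of its underside.
- tube_strip: White strip block with eight small tubes, 70 x 24 x 20 mm, loose on the deck outside the right guard. Origin: centre of its underside.
- tube_rack: Pale yellow tube rack with white-capped tubes, 245 x 100 mm, 112 mm high over the caps, loose on the bench left of the unit. Origin: centre of its underside.
- beaker: Glass beaker, 68 mm diameter, 90 mm high, loose on the bench right of the unit. Origin: centre of its underside.
- tip_box: Pipette tip box, 120 x 82 x 64 mm, loose on the bench right of the unit. Origin: centre of its underside.
- pipette: Hand pipette, 225 mm long, 28 mm thick, lying on the bench along y in front of the unit. Origin: underside, where the handle meets the shaft.
- reagent_bottle: Amber bottle with black cap, 60 mm diameter, 115 mm high, loose on the bench at the right rear of the unit. Origin: centre of its underside.

How it is judged:
By the outcome, as a careful person would: the job done as asked, in the order asked, and still so for the second after the job is handed in, with the robot touching nothing.
It also fails if it takes over 32 s, if anything falls off the work surface, if the arm or the gripper's body presses on something with over 40 N, if the wrist force passes 120 N, or if a joint passes its speed limit or range.

ROBOT

A 7-joint arm with a two-finger parallel gripper is mounted at the origin on the work surface. World frame = base frame: x ahead of the robot, y to its left, z up, the work surface at z = 0. Lengths are in m, angles in rad, forces in N, time in s.
With the tool pointing down it reaches from about 0.425 to 0.925 m from the base axis. Payload 6.8 kg.
Tool frame: the origin (TCP) lies at the very end of the fingers, on their centre line; the grasp point (between the pads) lies 19 mm behind it (r.tcp_to_grasp is the distance from the TCP to the grasp point, in m); z points along the fingers, y is the line along which they close (so a half turn about z gives the same grasp; the last joint's range is limited). The gripper opens to 85 mm and grips with 20 to 120 N. Pads are 22 mm wide; open, the fingers measure 114 mm over their backs; the gripper's body (76 mm by 85 mm) begins 54 mm behind the grasp point. The pads swing forward as they close: fully open they stand 13 mm farther back than shut.
Start: joints at [-1.265, 0.477, 0.022, 1.555, -0.011, 1.109, -0.083], TCP at [0.271, 0.618, 0.231] pointing down, gripper open.
Joint ranges: [-2.96, 2.96], [-0.34, 2.1], [-1.41, 1.46], [0.24, 2.44], [-1.37, 4.51], [0.17, 1.92], [-2.96, 2.96]. Speed limits (rad/s): [2.39, 2.39, 3.14, 3.14, 3.14, 3.14, 3.14].

INTERFACE

Orientations are given as a rotation vector (axis times angle).
In Python, from bench import r gives the robot as it stands.
- The arm moves only by the tool step_arm, never from a script. Its argument "moves" is a list of rows, each a list of 7 numbers: the shift along the tool's x, y, z in mm, then the turn, a rotation vector about the tool's x, y, z in rad, then the finger opening in mm, from 0 to 85.4. A call has 1 to 8 rows; each row is the pose to reach, as a shift and turn from the pose commanded when the call began, along the tool's axes at that moment; what a row does not reach only later rows make up. A row lasts 1/10 s, in which the tool goes at most 50 mm and 8.59 degrees, less where a joint would pass 70% of its speed; a pose out of reach is approached as far as the arm can. A call with a gripper value outside its range is refused whole. The fingers move at their own pace and stop on an object; "grip_force" is the grip in N (left out, the last holds). Time passes only in rows, so rows that repeat a pose let the fingers close. It gives the time, the measured TCP pose, the force, the opening and the grip force at its end, in the units of the state.
- r.get_obs(): the state, without advancing time (a new reading comes with each control period).
- r.grab_frame(name): name is "side" or "top"; returns a dict with "image" (480x640x3 uint8, red, green, blue), "depth" (480x640 float32, m along the optical axis (not along the pixel's ray), 0 where there is no reading), "mtx" (3x3 intrinsics, pixels), "rvec" (rotation vector, rad) and "tvec" (3), from world to camera coordinates, as OpenCV has them. Camera axes: x right, y down, z forward; pixel columns grow to the right and rows downward; lengths in m; the calibration is good to about 2 mm. A picture is of the moment at which its call begins.
- r.hand_in(): hands the job in; it is judged then, once.
The state is a dict: "clock": time; "joints": joint angles; "qvel": joint speeds; "tau": joint torques, N m; "tcp_pos": TCP position; "orientation": TCP orientation; "contact_force": force on the tool from outside, world axes, zero at the start; "moment": the same for the moment, N m; "grip_width": finger opening in m; "gripper_force": force on a finger pad.
Only numpy, scipy, OpenCV 4.12 (cv2) and the standard library are available. Lean on these libraries where they do the work, as an engineer would, in place of code of your own. Each camera call takes 0.05 s, during which the arm holds its last target. There are 200 camera calls.

## Working session

There is one attempt and no reset: what is moved stays moved. The work goes in short steps, Python scripts to look and compute and a tool call to move; the robot and the scene stay as the last step left them, time stands still between calls to the robot, and variables do not carry over. Pictures are saved under pics/ and viewed, at most 10 in all, crops included, and the job is handed in when it is done.

Besides the shell and the picture viewer there is one more tool, called after "Request:" as name(argument=value, ...) on one line, values as JSON. step_arm: Moves the arm, as the interface text tells. Its arguments: {"type":"object","properties":{"moves":{"type":"array","items":{"type":"array","items":{"type":"number"}}},"grip_force":{"type":"number"}},"required":["moves"]}

```bash
mkdir -p pics; ls; python3 - <<'E'
from bench import r
import cv2,numpy as np
for n in("side","top"):
    f=r.grab_frame(n); cv2.imwrite(f"pics/{n}0.png",f["image"][:,:,::-1]); np.savez(f"{n}0.npz",**f)
    R=cv2.Rodrigues(f["rvec"])[0]; print(n,f["mtx"].round(1).tolist(),(-R.T@f["tvec"].ravel()).round(3),R[2].round(2))
o=r.get_obs();print(o["tcp_pos"],o["orientation"],o["clock"],o["grip_width"],o["contact_force"])
E
```

```text
pics
side [[519.2, 0.0, 315.9], [0.0, 519.2, 251.0], [0.0, 0.0, 1.0]] [ 0.251 -0.596  0.716] [ 0.38  0.65 -0.66]
top [[495.2, 0.0, 323.1], [0.0, 495.2, 234.5], [0.0, 0.0, 1.0]] [0.425 0.039 0.93 ] [ 0.19 -0.01 -0.98]
[0.2711787  0.61753477 0.23040693] [-6.45213900e-01 -3.07437568e+00  2.61432098e-03] 0.1 0.08551251365479783 [ 0.04805499 -0.63973803  0.08510587]
```

View pics/side0.png

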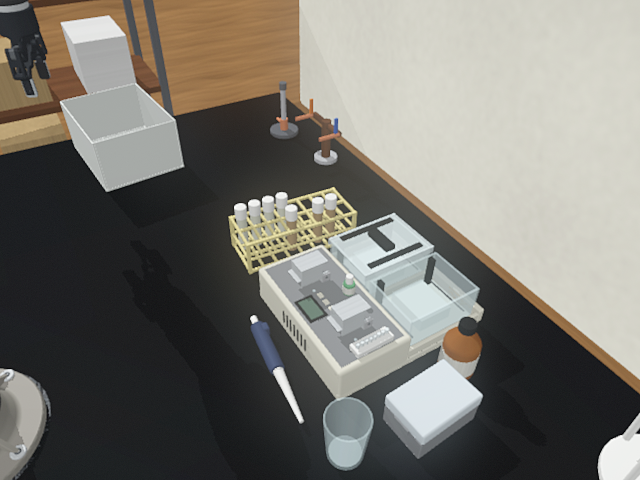

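View pics/top0.png

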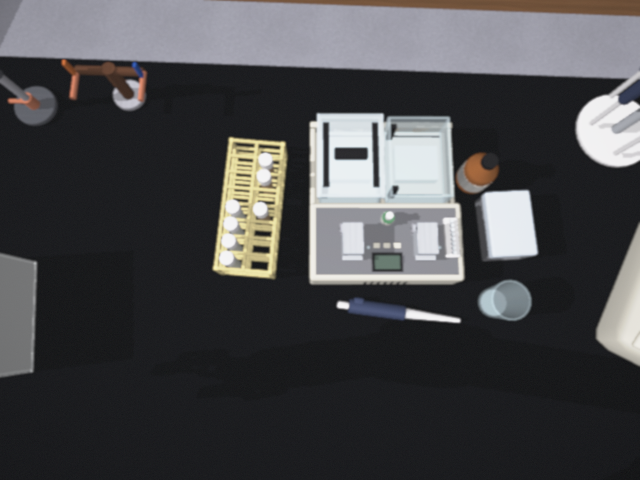

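The top view shows the lidded tank (black grip at about (351,154)) in the left dock, with the open tank at (418,160). The left guard is at about (352,240) and is the target; the right guard is at (427,238). The side view agrees, with the lid at (380,240) and the left guard at (310,262). Next I'll measure the unit's pose.

```bash
cat > h.py <<'E'
import cv2,numpy as np
def cloud(f):
    d=f["depth"];v,u=np.nonzero(d>0);z=d[v,u];K=f["mtx"]
    P=np.c_[(u-K[0,2])/K[0,0]*z,(v-K[1,2])/K[1,1]*z,z]
    return (P-np.asarray(f["tvec"]).ravel())@cv2.Rodrigues(f["rvec"])[0],u,v
def proj(f,X): return cv2.projectPoints(np.float64(X),f["rvec"],f["tvec"],f["mtx"],None)[0].reshape(-1,2)
E
python3 - <<'E'
from h import *
for n in("side","top"):
    f=np.load(f"{n}0.npz");P,u,v=cloud(f)
    # seed box in px
    m=(u>255)&(u<490)&(v>190)&(v<400) if n=="side" else (u>300)&(u<470)&(v>195)&(v<290)
    Q=P[m]
    h,e=np.histogram(Q[:,2],bins=np.arange(-.01,.16,.005));print(n,dict(zip((e[:-1]*1000).round().astype(int).tolist(),h.tolist())))
    D=Q[abs(Q[:,2]-.075)<.006]
    c,s,a=cv2.minAreaRect(np.float32(D[:,:2]*1000));print("deck",c,s,a,len(D),np.median(D[:,2]))
    G=Q[(Q[:,2]>.110)&(Q[:,2]<.126)]
    _,lab,ctr=cv2.kmeans(np.float32(G[:,:2]),2,None,(3,50,1e-6),5,cv2.KMEANS_PP_CENTERS)
    for i in(0,1):
        g=G[lab.ravel()==i];print("guard",len(g),ctr[i],np.median(g,0),cv2.minAreaRect(np.float32(g[:,:2]*1000)))
E
```

```text
side {-10: 0, -5: 3766, 0: 7798, 5: 535, 10: 411, 15: 648, 20: 815, 25: 981, 30: 836, 35: 1419, 40: 898, 45: 840, 50: 1754, 55: 740, 60: 2384, 65: 1720, 70: 3564, 75: 5943, 80: 1126, 85: 1747, 90: 3006, 95: 1427, 100: 469, 105: 473, 110: 630, 115: 921, 120: 318, 125: 0, 130: 0, 135: 0, 140: 0, 145: 0, 150: 0}
deck (655.6777954101562, -39.06217956542969) (299.9291076660156, 502.052001953125) 1.7947381734848022 9983 0.07552225006552342
guard 905 [0.59783053 0.0479003 ] [ 0.58530663 -0.0113709   0.11641648] ((594.4826049804688, 72.46794128417969), (241.53656005859375, 157.89260864257812), 60.40085983276367)
guard 964 [ 0.61125517 -0.17281121] [ 0.58604789 -0.15498234  0.11850721] ((633.2755126953125, -197.21665954589844), (104.31825256347656, 223.34922790527344), 32.37889099121094)
top {-10: 2, -5: 1203, 0: 1334, 5: 4, 10: 1, 15: 63, 20: 88, 25: 7, 30: 9, 35: 95, 40: 155, 45: 90, 50: 109, 55: 133, 60: 179, 65: 205, 70: 3902, 75: 5486, 80: 179, 85: 494, 90: 281, 95: 313, 100: 37, 105: 47, 110: 59, 115: 968, 120: 377, 125: 0, 130: 0, 135: 0, 140: 0, 145: 0, 150: 0}
deck (585.9202880859375, -84.39920043945312) (149.89495849609375, 269.7969055175781) 1.8050581216812134 9501 0.07535137344566135
guard 699 [ 0.5766187  -0.02366274] [ 0.57636573 -0.02226147  0.1190222 ] ((582.2994384765625, -45.115509033203125), (59.15788269042969, 92.88114166259766), 15.325064659118652)
guard 705 [ 0.5802658 -0.1444262] [ 0.57940344 -0.1457647   0.11912824] ((584.757080078125, -123.46839141845703), (92.8077163696289, 59.323699951171875), 77.81562042236328)
```

```bash
cat >> h.py <<'E'
PSI=0.0305; O=np.array([0.6609,-0.0820,0.0])
def U(x,y,z,psi=None,o=None):  # unit mm (z above deck) -> world m
    a=PSI if psi is None else psi; o=O if o is None else o
    x,y,z=x/1e3,y/1e3,z/1e3; c,s=np.cos(a),np.sin(a)
    return np.array([o[0]+c*x-s*y,o[1]+s*x+c*y,o[2]+.075+z])
E
python3 - <<'E'
from h import *
# edges of guard tops & deck in provisional unit frame
f=np.load("top0.npz");P,u,v=cloud(f);c,s=np.cos(PSI),np.sin(PSI)
Q=(P-O)@np.array([[c,-s,0],[s,c,0],[0,0,1]])*1000
for sg in(1,-1):
    G=Q[(abs(Q[:,2]-119)<5)&(abs(Q[:,1]-62.5*sg)<26)&(Q[:,0]<-40)&(Q[:,0]>-130)]
    print(sg,len(G),np.percentile(G[:,0],[1,5,50,95,99]).round(1),np.percentile(G[:,1],[1,5,50,95,99]).round(1))
D=Q[(abs(Q[:,2]-75)<4)&(abs(Q[:,1])<170)&(Q[:,0]<-20)&(Q[:,0]>-180)]
for y in range(-120,130,40):
    print(y,D[abs(D[:,1]-y)<8][:,0].min().round(1),end="; ")
for x in range(-140,-20,30):
    d=D[abs(D[:,0]-x)<8];print(x,d[:,1].min().round(1),d[:,1].max().round(1),end="; ")
for n,(x0,y0,w,h,k) in {"side":(250,230,170,165,4),"top":(300,190,180,105,4)}.items():
    f=np.load(f"{n}0.npz");im=cv2.resize(f["image"][y0:y0+h,x0:x0+w,::-1],None,fx=k,fy=k,interpolation=cv2.INTER_CUBIC)
    X=[U(a,b,0) for a in(-150,-10) for b in(-135,135)]
    for sg in(1,-1): X+=[U(-109,sg*62.5+d,44) for d in(-17,17)]+[U(-117,sg*62.5+d,22) for d in(-17,17)]+[U(-60,sg*62.5+d,10) for d in(-17,17)]
    for p in proj(f,X): cv2.drawMarker(im,tuple(int(t) for t in ((p-[x0,y0]+.5)*k)),(0,0,255),cv2.MARKER_CROSS,14,1)
    cv2.imwrite(f"pics/{n}_ov.png",im)
E
```

```text
1 668 [-109.5 -107.7  -83.7  -58.7  -56.8] [45.7 47.3 62.7 77.9 79.4]
-1 660 [-109.4 -107.6  -83.8  -58.5  -56.5] [-79.2 -77.6 -62.2 -46.5 -45.5]
-120 -149.8; -80 -149.8; -40 -149.8; 0 -149.8; 40 -150.0; 80 -149.9; 120 -149.9; -140 -133.3 134.5; -110 -133.5 134.6; -80 -133.5 132.9; -50 -134.2 134.7;
```

View pics/side_ov.png

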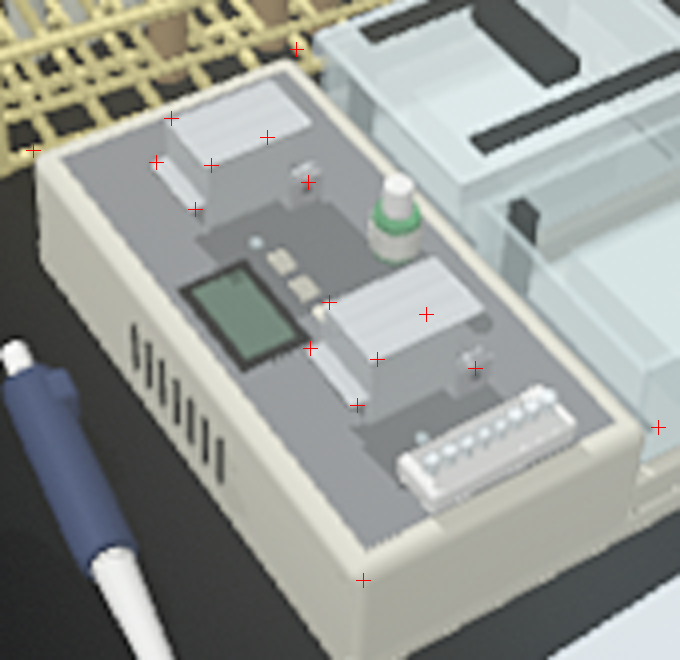

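View pics/top_ov.png

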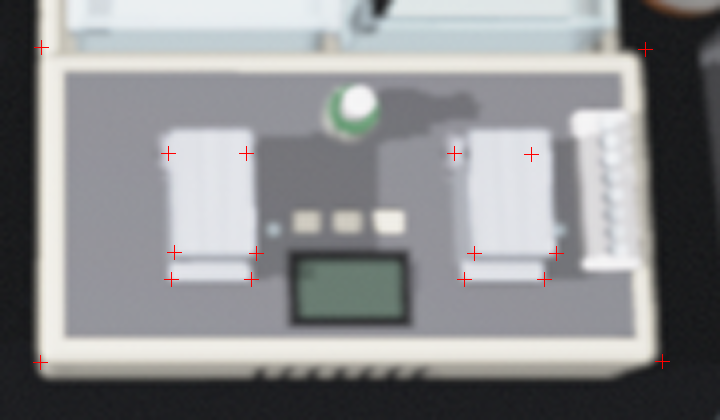

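The overlays match the tabs, guard edges and deck corners to about 1–2 mm, with both guards shut. Next I'll work out the hover pose.

```bash
cat >> h.py <<'E'
from scipy.spatial.transform import Rotation as Ro
def goal(r,x,z,alpha,y=62.5):
    """shift (mm) and turn for TCP to unit x,y,z(above deck), lean alpha"""
    o=r.get_obs(); R=Ro.from_rotvec(o["orientation"])
    c,s=np.cos(alpha),np.sin(alpha)
    T=Ro.from_rotvec([0,0,PSI])*Ro.from_matrix(np.array([[-c,0,s],[0,1,0],[-s,0,-c]]))
    print("shift",(R.inv().apply(U(x,y,z)-o["tcp_pos"])*1000).round(1),"turn",(R.inv()*T).as_rotvec().round(4))
def where(o):
    R=Ro.from_rotvec(o["orientation"]);c,s=np.cos(PSI),np.sin(PSI)
    p=(np.asarray(o["tcp_pos"])-O)@np.array([[c,-s,0],[s,c,0],[0,0,1]])*1000-[0,0,75]
    Z=R.as_matrix()[:,2]
    print("unit",p.round(1),"lean",np.arctan2(Z[0]*c+Z[1]*s,-Z[2]).round(3),"F",np.round(o["contact_force"],2),"q",np.round(o["joints"],2),"t",round(o["clock"],2),"w",round(o["grip_width"]*1e3,1))
E
python3 - <<'E'
from bench import r
from h import *
where(r.get_obs()); goal(r,-170,130,0.6); goal(r,-170,130,0)
E
```

```text
unit [-368.2  711.1  155.4] lean -0.001 F [ 0.05 -0.64  0.09] q [-1.27  0.48  0.02  1.56 -0.01  1.11 -0.08] t 0.1 w 85.5
shift [-457.7 -500.4   26.3] turn [-0.1349 -0.5902 -0.4302]
shift [-457.7 -500.4   26.3] turn [-1.700e-03 -3.000e-04 -4.442e-01]
```

Request:
step_arm(moves=[[-48,-50,0,0,0,-0.05,0],[-86,-90,0,0,0,-0.1,0],[-119,-130,0,0,0,-0.15,0],[-152,-167,0,0,0,-0.2,0],[-186,-204,0,0,0,-0.25,0],[-220,-241,0,0,0,-0.3,0],[-254,-278,0,0,0,-0.35,0],[-288,-315,0,0,0,-0.4,0]], grip_force=20)

```text
clock: 0.9
tcp_pos: [0.3999, 0.2371, 0.2312]
orientation: [-0.018, -3.141, 0.0]
contact_force: [1.5, -0.1, -0.2]
grip_width: -0.0001
gripper_force: 0.0
```

```bash
python3 - <<'E'
from bench import r
from h import *
where(r.get_obs()); goal(r,-170,130,0.6)
E
```

```text
unit [-251.2  326.9  156.2] lean -0.0 F [ 1.5  -0.11 -0.21] q [-0.76  0.13  0.1   2.04 -0.02  0.97  0.91] t 0.9 w -0.1
shift [ -92.2 -260.7   26.2] turn [-0.0127 -0.6    -0.0409]
```

Request:
step_arm(moves=[[-12,-37,3,0,-0.08,-0.01,0],[-24,-74,6,0,-0.16,-0.02,0],[-37,-111,10,0,-0.24,-0.03,0],[-50,-148,14,0,-0.32,-0.04,0],[-62,-185,18,0,-0.4,-0.04,0],[-75,-222,22,0,-0.48,-0.04,0],[-92,-260,26,-0.01,-0.56,-0.04,0],[-92,-261,26,-0.01,-0.6,-0.04,0]])

```text
clock: 1.7
tcp_pos: [0.4896, -0.0321, 0.2092]
orientation: [-0.012, 2.559, -0.002]
contact_force: [-0.4, 0.6, -0.3]
grip_width: -0.0001
gripper_force: 0.0
```

```bash
python3 - <<'E'
from bench import r
from h import *
where(r.get_obs()); goal(r,-170,130,0.6);goal(r,-150,40,0.6)
f=r.grab_frame("side");np.savez("side1.npz",**f)
cv2.imwrite("pics/side1.png",cv2.resize(f["image"][130:380,180:440,::-1],None,fx=3,fy=2.4 if 0 else 2.3,interpolation=cv2.INTER_CUBIC))
where(r.get_obs())
E
```

```text
unit [-169.7   55.1  134.2] lean 0.582 F [-0.35  0.59 -0.3 ] q [-0.31 -0.04  0.21  2.44  0.35  0.18  1.16] t 1.7 w -0.1
shift [2.7 7.4 3.2] turn [-0.0154 -0.0174 -0.0164]
shift [35.5  8.2 89.4] turn [-0.0154 -0.0174 -0.0164]
unit [-170.8   59.3  133.9] lean 0.581 F [ 0.64  2.31 -0.83] q [-0.29 -0.04  0.18  2.44  0.35  0.18  1.15] t 1.75 w -0.1
```

View pics/side1.png

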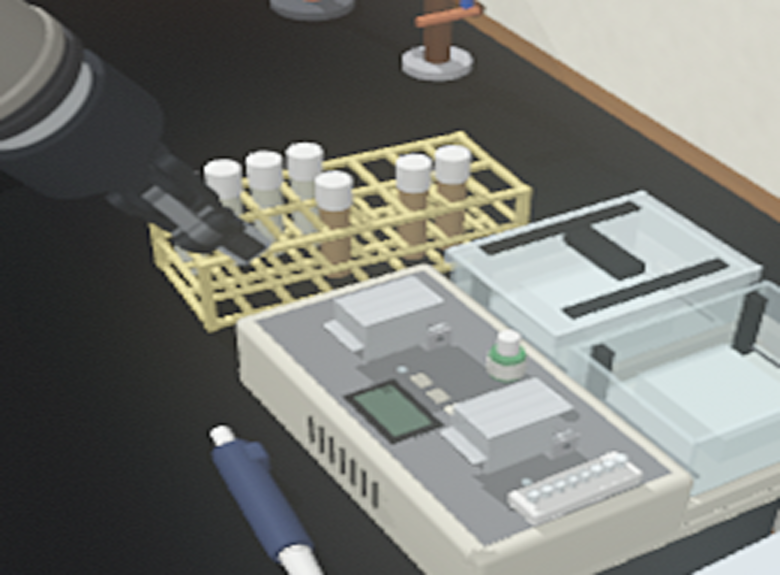

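The fingers are shut and the tip is at about (265,250) in the crop, hovering in front and above the left guard, with nothing touched. I'll measure the fingertip's shape from the depth image.

```bash
python3 - <<'E'
from bench import r
from h import *
o=r.get_obs();where(o)
R=Ro.from_rotvec(o["orientation"])
for n in("side","top"):
    f=np.load("side1.npz") if n=="side" else r.grab_frame("top")
    P,u,v=cloud(f);T=R.inv().apply(P-o["tcp_pos"])*1000
    m=(abs(T[:,0])<50)&(abs(T[:,1])<50)&(T[:,2]>-90)&(T[:,2]<12)&(P[:,2]>.13);T=T[m]
    for z in range(-75,12,7):
        t=T[(T[:,2]>=z)&(T[:,2]<z+7)]
        if len(t)>3: print(n,z,len(t),"x",np.percentile(t[:,0],[2,98]).round(1),"y",np.percentile(t[:,1],[2,98]).round(1))
where(r.get_obs());goal(r,-150,45,0.5)
E
```

```text
unit [-170.8   59.3  133.9] lean 0.581 F [ 0.64  2.31 -0.83] q [-0.29 -0.04  0.18  2.44  0.35  0.18  1.15] t 1.75 w -0.1
side -75 63 x [-17.5  15.8] y [-49.4   6.7]
side -68 54 x [-16.9  14.9] y [-48.8 -11.2]
side -61 22 x [-12.9  10. ] y [-43.4 -16.8]
side -54 34 x [-13.9   8.9] y [-38.2  -8.1]
side -47 8 x [-13.4 -11.8] y [-16.3   2.9]
side -33 29 x [-10.6   6.5] y [-17.7  -9.3]
side -26 49 x [-11.6   9.4] y [-17.6  -7. ]
side -19 58 x [-11.6  10. ] y [-18.    1.6]
side -12 32 x [-11.6   9.8] y [-16.9  -2.7]
side -5 12 x [-10.5   7.1] y [-11.1  -8.3]
top -75 199 x [-18.5   3.3] y [-46.1  46.8]
top -68 120 x [-18.1   6.8] y [-45.1  44.8]
top -61 227 x [-13.7   7. ] y [-37.3  37. ]
top -54 177 x [-14.8   7.2] y [-33.4  32.3]
top -47 74 x [-14.8   2. ] y [-20.7  26. ]
top -40 55 x [-12.8   9.5] y [-8.7 14.4]
top -33 38 x [-12.5  -6.7] y [-12.8  13.8]
top -26 49 x [-12.9  -6.6] y [-12.4  13.3]
top -19 42 x [-12.7   3.3] y [-12.8  13.8]
top -12 48 x [-12.6  -1.3] y [-11.9  13.6]
unit [-171.    61.6  133.6] lean 0.579 F [-0.38  0.54  0.27] q [-0.3  -0.04  0.18  2.44  0.35  0.18  1.15] t 1.8 w 0.3
shift [30.9  1.5 85.6] turn [-0.0092  0.0791 -0.008 ]
```

Request:
step_arm(moves=[[8,0,20,0,0.04,-0.01,0],[16,1,40,-0.01,0.08,-0.01,0],[24,1,60,-0.01,0.08,-0.01,0],[31,1,85,-0.01,0.08,-0.01,0],[31,1,85,-0.01,0.08,-0.01,0],[31,1,85,-0.01,0.08,-0.01,0]])

```text
clock: 2.4
tcp_pos: [0.5021, -0.0256, 0.1262]
orientation: [-0.067, 2.659, -0.027]
contact_force: [-0.4, -0.2, -0.8]
grip_width: -0.0001
gripper_force: 0.0
```

```bash
python3 - <<'E'
from bench import r
from h import *
o=r.get_obs();where(o)
R=Ro.from_rotvec(o["orientation"])
for n in("side","top"):
    f=r.grab_frame(n); np.savez(n+"2.npz",**f)
    P,u,v=cloud(f);T=R.inv().apply(P-o["tcp_pos"])*1000
    m=(abs(T[:,0])<30)&(abs(T[:,1])<30)&(T[:,2]>-40)&(T[:,2]<8)&(P[:,2]>.095);T=T[m]
    for z in range(-40,8,4):
        t=T[(T[:,2]>=z)&(T[:,2]<z+4)]
        if len(t)>3: print(n,z,len(t),"x",np.percentile(t[:,0],[2,98]).round(1),"y",np.percentile(t[:,1],[2,98]).round(1))
f=np.load("side2.npz");im=cv2.resize(f["image"][210:310,240:370,::-1],None,fx=6,fy=6,interpolation=cv2.INTER_CUBIC)
for p in proj(f,[R.apply([x,y,0])/1e3+o["tcp_pos"] for x,y in((0,0),(-11.5,-11),(-11.5,11),(11.5,-11))]): cv2.drawMarker(im,tuple(int(t) for t in (p-[240,210]+.5)*6),(0,0,255),cv2.MARKER_CROSS,14,1)
cv2.imwrite("pics/side2.png",im)
where(r.get_obs());goal(r,-140,10,0.5,62)
E
```

```text
unit [-157.1   61.2   51.2] lean 0.482 F [-0.43 -0.19 -0.84] q [ 0.37  0.22 -0.52  2.38  1.12  0.19  0.44] t 2.4 w -0.1
side -32 9 x [-4.8  6.6] y [-14.3 -11.4]
side -28 15 x [-5.7  6.4] y [-13.7 -11.2]
side -24 17 x [-8.   9.8] y [-13.3  -5. ]
side -20 20 x [-10.   10.1] y [-13.9  -4.8]
side -16 23 x [-9.6 11.1] y [-13.7  -3.5]
side -12 16 x [-8.8 11.1] y [-11.3  -4.4]
side -8 12 x [-10.4  11.3] y [-10.9  -3.5]
side -4 9 x [-9.1 10.1] y [-6.5 -3.6]
top -40 16 x [-12.2   3.1] y [-2.3 14.5]
top -36 17 x [-12.   -0.4] y [-5.6  5.8]
top -32 9 x [-12.   -9.3] y [-7.7  5.4]
top -28 14 x [-11.7  -7.2] y [-12.   11.9]
top -24 16 x [-11.7  -6.7] y [-12.7  11.2]
top -20 15 x [-11.9  -6. ] y [-13.1  11.4]
top -16 21 x [-11.6  -0. ] y [-13.3  13.3]
top -12 19 x [-12.1   1.5] y [-12.   13.2]
top -8 9 x [-12.2  -7.7] y [-5.8  7.7]
unit [-157.9   59.8   50.4] lean 0.479 F [-0.53 -0.08 -0.76] q [ 0.37  0.22 -0.52  2.38  1.11  0.19  0.44] t 2.5 w 0.0
shift [ 2.7  3.2 44. ] turn [-0.0214 -0.0209  0.0229]
```

View pics/side2.png

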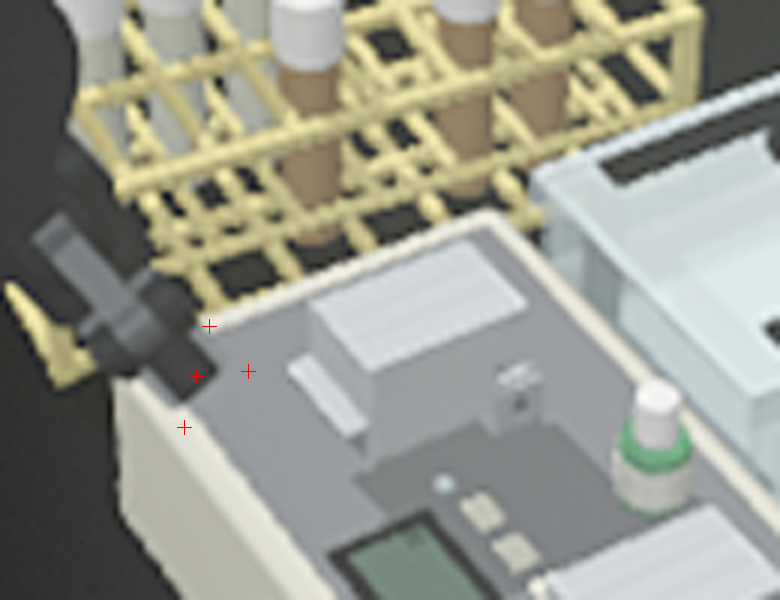

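Request:
step_arm(moves=[[1,1,8,-0.01,0.01,0.01,0],[2,2,16,-0.02,0.03,0.02,0],[2,3,24,-0.02,0.03,0.02,0],[2,3,24,-0.02,0.03,0.02,0],[2,3,24,-0.02,0.03,0.02,0]])

```text
clock: 3.0
tcp_pos: [0.5111, -0.0246, 0.1046]
orientation: [-0.043, 2.69, 0.003]
contact_force: [-0.4, -0.3, 0.1]
grip_width: 0.0
gripper_force: 0.0
```

```bash
python3 - <<'E'
from bench import r
from h import *
where(r.get_obs());goal(r,-140,10,0.45)
E
```

```text
unit [-148.    61.9   29.6] lean 0.451 F [-0.36 -0.33  0.09] q [ 0.37  0.29 -0.51  2.35  1.16  0.19  0.39] t 3.0 w 0.0
shift [ 1.4  0.6 21.1] turn [-0.004   0.0012  0.0025]
```

Tracking well. Next I lower to just in front of the tab.

Request:
step_arm(moves=[[0,0,5,0,0,0,0],[1,0,10,0,0,0,0],[1,1,15,0,0,0,0],[1,1,20,0,0,0,0],[1,1,21,0,0,0,0],[1,1,21,0,0,0,0]])

```text
clock: 3.6
tcp_pos: [0.5193, -0.0241, 0.0854]
orientation: [-0.041, 2.689, 0.003]
contact_force: [-0.4, 0.2, -0.3]
grip_width: 0.0002
gripper_force: 0.0
```

```bash
python3 - <<'E'
from bench import r
from h import *
where(r.get_obs());goal(r,-125,9.5,0.5);goal(r,-125,9.5,0.45)
E
```

```text
unit [-139.8   62.2   10.4] lean 0.452 F [-0.38  0.19 -0.27] q [ 0.33  0.34 -0.48  2.35  1.43  0.19  0.13] t 3.6 w 0.2
shift [-12.9   0.3   7.3] turn [-0.0042 -0.0482  0.0014]
shift [-12.9   0.3   7.3] turn [-0.0043  0.0018  0.0012]
```

Request:
step_arm(moves=[[-3,0,1.5,0,0,0,0],[-6,0,3,0,0,0,0],[-9,0,4.5,0,0,0,0],[-11,0,6,0,0,0,0],[-13,0,7,0,0,0,0],[-13,0,7,0,0,0,0]])

```text
clock: 4.2
tcp_pos: [0.5342, -0.024, 0.0844]
orientation: [-0.04, 2.69, 0.004]
contact_force: [0.1, -0.4, 0.2]
grip_width: 0.0001
gripper_force: 0.1
```

```bash
python3 - <<'E'
from bench import r
from h import *
where(r.get_obs())
f=r.grab_frame("side");np.savez("side3.npz",**f)
im=cv2.resize(f["image"][210:310,240:370,::-1],None,fx=6,fy=6,interpolation=cv2.INTER_CUBIC)
cv2.imwrite("pics/side3.png",im)
where(r.get_obs());goal(r,-124,28,.45)
E
```

```text
unit [-124.9   61.9    9.4] lean 0.452 F [ 0.09 -0.43  0.24] q [ 0.33  0.36 -0.48  2.32  1.37  0.2   0.19] t 4.2 w 0.1
unit [-125.    61.9    9.4] lean 0.451 F [ 0.52 -0.56  0.82] q [ 0.33  0.36 -0.48  2.32  1.38  0.2   0.19] t 4.25 w -0.2
shift [ -9.    0.6 -16.3] turn [-0.0041  0.0014  0.0001]
```

View pics/side3.png

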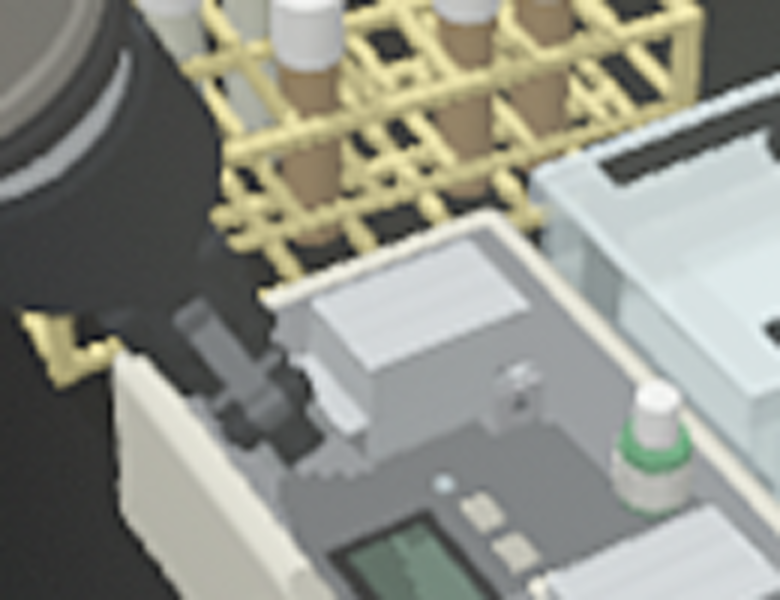

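The tip is just at the tab's front edge (tab at about (335,400) in the crop) and the guard is still shut. I'll lift it now, slowly.

Request:
step_arm(moves=[[-1.5,0.5,-2.5,0,0,0,0],[-3,0.5,-4.5,0,0,0,0],[-4.4,0.5,-6.8,0,0,0,0],[-6,0.5,-9,0,0,0,0],[-8,0.5,-11,0,0,0,0],[-9.7,0.5,-13.1,0,0,0,0],[-12,0.5,-15.5,0,0,0,0],[-14,0.5,-17.6,0,0,0,0]])

```text
clock: 5.05
tcp_pos: [0.5388, -0.0232, 0.1066]
orientation: [-0.04, 2.69, 0.004]
contact_force: [0.0, -0.3, -2.0]
grip_width: -0.0
gripper_force: 0.1
```

```bash
python3 - <<'E'
from bench import r
from h import *
where(r.get_obs())
f=r.grab_frame("side");np.savez("side4.npz",**f)
im=cv2.resize(f["image"][210:310,240:370,::-1],None,fx=6,fy=6,interpolation=cv2.INTER_CUBIC)
cv2.imwrite("pics/side4.png",im)
where(r.get_obs())
E
```

```text
unit [-120.2   62.5   31.6] lean 0.451 F [ 0.02 -0.29 -1.98] q [ 0.41  0.33 -0.57  2.29  1.11  0.23  0.46] t 5.05 w -0.0
unit [-119.8   62.4   32. ] lean 0.452 F [-0.21  0.11  0.42] q [ 0.41  0.33 -0.57  2.29  1.11  0.23  0.46] t 5.1 w 0.2
```

View pics/side4.png

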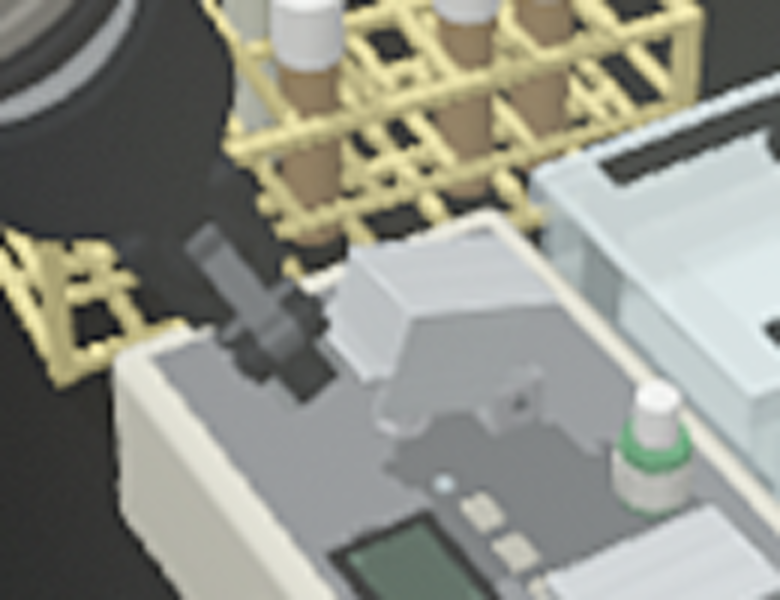

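The guard is up about 0.35 rad on the fingertip, with the front wall ending at the tab and the toggle's bushing visible at about (400,420) beneath it. Next I push the toggle forward.

Request:
step_arm(moves=[[-2.4,0,1.8,0,0,0,0],[-4.9,0,3.6,0,0,0,0],[-7.3,0,5.4,0,0,0,0],[-9.8,0,7.2,0,0,0,0],[-12.2,0,9,0,0,0,0],[-14.7,0,10.8,0,0,0,0],[-17.1,0,12.6,0,0,0,0],[-19.6,0,14.5,0,0,0,0]])

```text
clock: 5.9
tcp_pos: [0.5632, -0.0225, 0.1019]
orientation: [-0.04, 2.69, 0.004]
contact_force: [-0.3, -0.1, -1.0]
grip_width: -0.0002
gripper_force: 0.1
```

```bash
python3 - <<'E'
from bench import r
from h import *
where(r.get_obs())
f=r.grab_frame("side");np.savez("side5.npz",**f)
im=cv2.resize(f["image"][210:310,240:370,::-1],None,fx=6,fy=6,interpolation=cv2.INTER_CUBIC)
cv2.imwrite("pics/side5.png",im)
where(r.get_obs())
E
```

```text
unit [-95.8  62.5  26.9] lean 0.452 F [-0.29 -0.13 -1.04] q [ 0.4   0.38 -0.57  2.24  1.11  0.25  0.47] t 5.9 w -0.2
unit [-95.3  62.5  27. ] lean 0.452 F [ 1.27 -0.16  0.07] q [ 0.4   0.38 -0.57  2.24  1.11  0.25  0.47] t 5.95 w -0.3
```

View pics/side5.png

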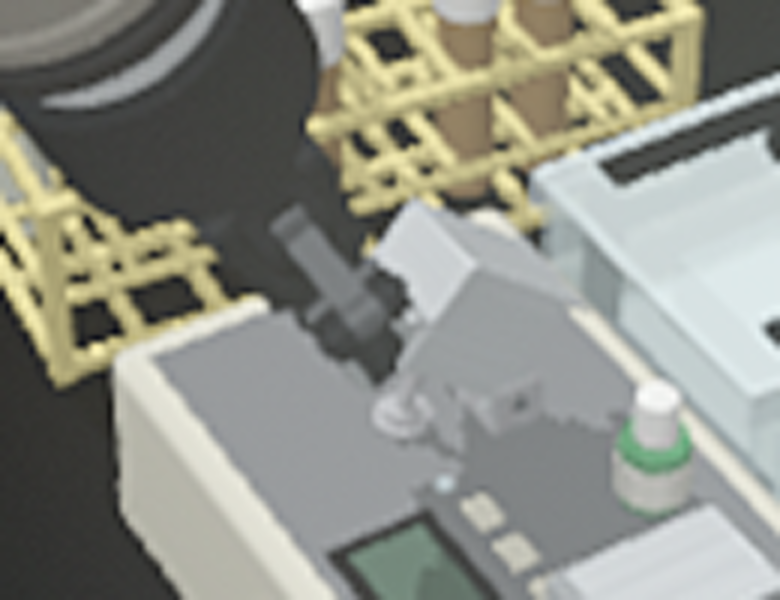

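The guard is up about 0.7 rad on the finger, and the lever no longer leans towards the operator (nut at about (400,410)). I'll push 3 mm more to be sure, then start drawing back.

Request:
step_arm(moves=[[-1.4,0,0.7,0,0,0,0],[-2.7,0,1.3,0,0,0,0],[-2.7,0,1.3,0,0,0,0]])

```text
clock: 6.25
tcp_pos: [0.5661, -0.0224, 0.1021]
orientation: [-0.04, 2.689, 0.004]
contact_force: [0.7, -0.9, -0.1]
grip_width: -0.0002
gripper_force: 0.1
```

Request:
step_arm(moves=[[4,0,-2,0,0,0,0],[8,0,-4,0,0,0,0],[12,0,-6,0,0,0,0],[16,0,-8,0,0,0,0],[20,0,-10,0,0,0,0],[20,0,-10,0,0,0,0]])

```text
clock: 6.85
tcp_pos: [0.5427, -0.0232, 0.1021]
orientation: [-0.041, 2.69, 0.003]
contact_force: [0.5, 0.3, -0.5]
grip_width: 0.0001
gripper_force: 0.2
```

```bash
python3 - <<'E'
from bench import r
from h import *
where(r.get_obs())
f=r.grab_frame("side");np.savez("side6.npz",**f)
im=cv2.resize(f["image"][210:310,240:370,::-1],None,fx=6,fy=6,interpolation=cv2.INTER_CUBIC)
cv2.imwrite("pics/side6.png",im)
where(r.get_obs())
E
```

```text
unit [-116.4   62.4   27.1] lean 0.451 F [ 0.45  0.3  -0.49] q [ 0.4   0.35 -0.56  2.29  1.15  0.23  0.42] t 6.85 w 0.1
unit [-115.9   62.4   27.3] lean 0.451 F [-0.3   0.73 -0.17] q [ 0.4   0.35 -0.56  2.29  1.15  0.23  0.42] t 6.9 w -0.4
```

View pics/side6.png

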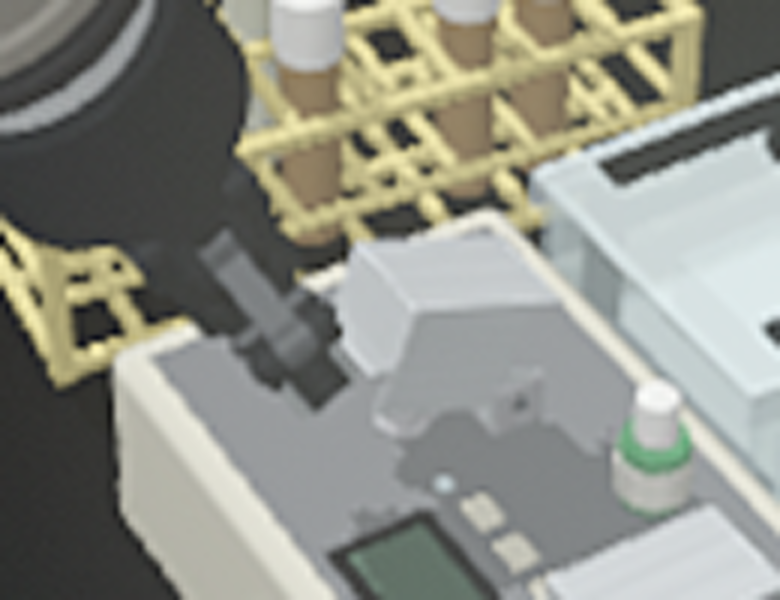

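The guard has come down to about 0.35 rad, resting on the finger near (340,370), and nothing else has moved. Before letting it shut, I'll check from the last images' depth that the lever really is over.

```bash
python3 - <<'E'
from h import *
for n in("side4","side5","side6"):
    f=np.load(n+".npz");K=np.array([U(-88,62.5,6)])
    R=cv2.Rodrigues(f["rvec"])[0]
    for nm,a in(("off",-.35),("on",.35)):
        L=[];X=[U(-88+l*np.sin(a),60,6+l*np.cos(a)) for l in(2,5,8,11,14,18,22,26,30)]
        for X_,p in zip(X,proj(f,X)):
            zc=(R@X_+f["tvec"].ravel())[2];u,v=np.round(p).astype(int);L.append((int(round((f["depth"][v,u]-zc)*1000)),int(f["image"][v,u].mean())))
        print(n,nm,L)
E
```

```text
side4 off [(-22, 157), (-22, 158), (-26, 157), (-23, 158), (-23, 156), (-22, 155), (-20, 189), (-18, 191), (-13, 192)]
side4 on [(-23, 156), (-24, 158), (-22, 158), (-21, 158), (-24, 157), (-21, 157), (-19, 157), (-18, 157), (-19, 157)]
side5 off [(2, 149), (3, 150), (4, 172), (4, 172), (26, 162), (32, 149), (-16, 64), (-12, 74), (-10, 72)]
side5 on [(2, 176), (13, 158), (17, 150), (-22, 154), (-22, 156), (-22, 158), (-23, 157), (-21, 158), (-18, 156)]
side6 off [(-21, 155), (-22, 157), (-21, 157), (-21, 156), (-24, 156), (-21, 159), (-22, 195), (-15, 193), (-14, 193)]
side6 on [(-21, 156), (-22, 158), (-21, 157), (-21, 158), (-23, 157), (-20, 158), (-23, 157), (-21, 156), (-23, 157)]
```

```bash
python3 - <<'E'
from h import *
f=np.load("side5.npz");P,u,v=cloud(f);c,s=np.cos(PSI),np.sin(PSI)
Q=(P-O)@np.array([[c,-s,0],[s,c,0],[0,0,1]])*1000-[0,0,75]
g=f["image"].reshape(480,640,3)[v,u].mean(1).astype(int)
m=(u>=302)&(u<=314)&(v>=266)&(v<=284)
for a in range(266,285):
    k=m&(v==a);print(a,[(int(i),*map(int,q.round()),int(b)) for i,q,b in zip(u[k],Q[k],g[k]) if q[2]>2 and q[1]>47])
print(proj(f,[U(-88,62.5,6),U(-88-5.5,62.5,21),U(-88+5.5,62.5,21),U(-88,62.5,21)]).round(1))
E
```

```text
266 [(302, -106, 51, 49, 76), (303, -105, 50, 49, 71), (304, -104, 49, 50, 71), (305, -101, 50, 48, 67), (306, -100, 48, 49, 78), (307, -92, 58, 37, 130), (308, -97, 47, 48, 157), (309, -95, 48, 46, 176), (311, -91, 48, 45, 158), (312, -89, 48, 43, 157), (314, -85, 47, 42, 159)]
267 [(302, -106, 51, 47, 74), (303, -106, 49, 48, 75), (304, -103, 50, 46, 72), (305, -101, 50, 45, 71), (306, -99, 50, 45, 60), (307, -96, 52, 41, 124), (309, -95, 48, 44, 175), (310, -93, 47, 44, 160), (314, -85, 47, 40, 157)]
268 [(302, -108, 49, 47, 75), (303, -105, 50, 45, 75), (304, -101, 53, 41, 72), (305, -100, 52, 41, 69), (306, -99, 50, 42, 71), (309, -95, 48, 41, 164), (310, -93, 47, 41, 155), (312, -89, 48, 39, 158)]
269 [(302, -109, 47, 46, 72), (303, -104, 53, 40, 75), (304, -102, 52, 39, 74), (305, -101, 51, 40, 66), (306, -101, 48, 43, 116), (307, -99, 47, 42, 172), (309, -94, 48, 39, 156), (310, -93, 47, 39, 156), (313, -87, 48, 36, 158)]
270 [(302, -107, 50, 42, 71), (303, -105, 51, 40, 74), (304, -102, 51, 38, 73), (305, -101, 50, 39, 64), (307, -99, 48, 39, 170), (310, -93, 47, 37, 156)]
2
[... 1499 characters left out ...]
, 4, 188), (303, -97, 64, 4, 195), (304, -96, 63, 4, 180), (305, -95, 61, 5, 181), (306, -94, 59, 6, 188), (307, -93, 58, 6, 178), (308, -90, 59, 4, 165), (309, -88, 59, 4, 156), (310, -86, 58, 3, 168)]
280 [(302, -100, 62, 4, 178), (303, -98, 63, 3, 200), (305, -95, 61, 3, 174), (306, -94, 59, 3, 163), (307, -92, 59, 2, 163), (308, -91, 57, 4, 158), (309, -89, 57, 3, 157), (310, -88, 55, 4, 163), (313, -83, 53, 3, 159)]
281 [(305, -97, 57, 5, 190), (306, -95, 58, 3, 182), (307, -94, 56, 4, 182), (308, -92, 55, 4, 170), (310, -89, 54, 3, 157)]
282 [(304, -99, 58, 2, 160), (308, -93, 53, 4, 163)]
283 [(303, -102, 56, 3, 155)]
284 []
[[307.9 276.6]
 [305.2 271.5]
 [310.6 269.3]
 [307.9 270.4]]
```

The lever's base leans away from the operator (about 0.26 rad at z 8–18 mm), so it is past the middle. I'll draw the finger clear.

Request:
step_arm(moves=[[4.5,0,-2.2,0,0,0,0],[9,0,-4.4,0,0,0,0],[13.5,0,-6.5,0,0,0,0],[18,0,-8.7,0,0,0,0],[22.5,0,-10.9,0,0,0,0],[27,0,-13,0,0,0,0],[31.5,0,-15.2,0,0,0,0],[31.5,0,-15.2,0,0,0,0]])

```text
clock: 7.7
tcp_pos: [0.5077, -0.0242, 0.102]
orientation: [-0.04, 2.69, 0.003]
contact_force: [0.3, -0.1, 0.7]
grip_width: -0.0003
gripper_force: 0.0
```

Request:
step_arm(moves=[[0,0,-10,0,0,0,0],[0,0,-22,0,0.03,0,0],[0,0,-34,0,0.06,0,0],[0,0,-46,0,0.1,0,0],[0,0,-58,0,0.15,0,0],[0,0,-70,0,0.2,0,0],[0,0,-70,0,0.2,0,0],[0,0,-70,0,0.2,0,0]])

```text
clock: 8.5
tcp_pos: [0.4783, -0.025, 0.165]
orientation: [-0.042, 2.888, -0.0]
contact_force: [-0.6, -0.2, -0.1]
grip_width: -0.0001
gripper_force: 0.0
```

```bash
python3 - <<'E'
from bench import r
from h import *
where(r.get_obs())
c,s=np.cos(PSI),np.sin(PSI);M=np.array([[c,-s,0],[s,c,0],[0,0,1]])
b=[np.load("side0.npz"),np.load("top0.npz")]; a=[r.grab_frame("side"),r.grab_frame("top")]
for f,w in((b[1],"before"),(a[1],"after")):
    P,u,v=cloud(f);Q=(P-O)@M*1000-[0,0,75]
    for sg in(1,-1):
        G=Q[(abs(Q[:,1]-62.5*sg)<13)&(Q[:,0]<-63)&(Q[:,0]>-104)&(Q[:,2]>25)&(Q[:,2]<90)]
        print(w,sg,len(G),"top slope",np.polyfit(G[:,0],G[:,2],1)[0].round(3),"z",np.median(G[:,2]).round(1))
        T=Q[(abs(Q[:,1]-62.5*sg)<14)&(Q[:,0]<-111)&(Q[:,0]>-116)];print("  tab z",np.median(T[:,2]).round(1))
for n,x,y in zip(("side","top"),b,a):
    d=cv2.absdiff(x["image"],y["image"]).max(2)>40
    k,_,st,_=cv2.connectedComponentsWithStats(d.astype(np.uint8));print(n,[t.tolist() for t in st[1:] if t[4]>15])
where(r.get_obs())
E
```

```text
unit [-180.8   62.5   90. ] lean 0.253 F [-0.6  -0.21 -0.08] q [ 0.82  0.25 -1.    2.21  0.45  0.58  1.11] t 8.5 w -0.1
before 1 360 top slope 0.005 z 44.1
  tab z 22.7
before -1 370 top slope 0.008 z 44.4
  tab z 22.7
after 1 364 top slope 0.002 z 44.2
  tab z 22.5
after -1 372 top slope 0.0 z 44.3
  tab z 22.9
side [[0, 0, 243, 182, 19194], [102, 3, 22, 6, 76], [134, 5, 12, 18, 94], [199, 170, 44, 24, 261], [228, 199, 39, 66, 1291]]
top [[603, 277, 37, 70, 1706], [318, 293, 193, 187, 22225], [316, 297, 20, 19, 217]]
unit [-181.7   62.6   89.4] lean 0.251 F [-0.37 -0.45 -0.04] q [ 0.82  0.25 -1.    2.21  0.45  0.58  1.11] t 8.6 w -0.0
```

```bash
python3 -c "
from bench import r
print(r.hand_in())"
```

```text
the job is handed in; nothing more can be done
None
```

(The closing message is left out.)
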